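# Restack the washed sample crates so they can dry

### The job

Two washed crates stand nested in each other and will not dry: lift the upper one out, turn it half a turn and set it gently back on the lower one so that the rim lugs hold it up, fully seated. Then take the third crate off the sloping drainer and stack it on top the same way, turned half a turn from the middle crate, so that all three stand level in one stack held on their lugs. Leave the lowest crate standing where it is, and do not disturb the other things on the bench.

Things in the scene. Friction and masses are not known exactly. Their poses are not given: they have to be found in the camera images.
- crate_low: Lowest of three identical loose grey open-topped stack-nest crates, ~0.2 kg. Outside at the rim 130 (x) x 66 (y), 60 tall; origin at the centre of the underside, z out of the open top. The top 24 mm (z 36 to 60) is an upright rim band, 2.5 thick: grip it across the 66 mm width at mid-length, fingers along z. Walls taper to 109 x 45 at the bottom.
- crate_mid: Same crate and frame; at the start nested in crate_low the same way round, origin 24 above crate_low's, about 2 mm play, lifts straight out along z. Nested, only its rim band stands above the lower rim: fingers reaching below the band would grip the lower crate too.
- crate_top: Same crate and frame, empty, alone on the drainer: underside on the slope, so tipped 35 degrees from level about its own y axis, +x (one-lug) end low, against the lip. It lifts off along its own z axis.
- drainer: Fixed sloping steel draining stand, footprint 130 (x) x 100 (y), 111 tall at its back (+x). Origin at the centre of its foot on the bench. Its 136 x 90 plate slopes 35 degrees, low at -x (towards the robot), with a lip 8 high at the low edge; the plate's middle is 72 above the bench.
- crate_low_single (a point): Middle of the rim top at the +x end of crate_low: (65, 0, 60) in its frame. Every crate has ONE central lug (18 wide) inside the rim at its +x end and TWO corner lugs at its -x end, seats 6 below the rim top; channels run up the outside under the lugs, so that a crate put in the same way round sinks in and nests.
- crate_mid_single (a point): Same point of crate_mid: (65, 0, 60) in its frame. A crate turned 180 degrees about z (x axes opposite) rests on the lugs of the one below: stacked, its origin is 53 above the lower one's and over it. Upstands 5 high on the lugs leave 4 mm play each way in x and y.
- crate_top_single (a point): Same point of crate_top: (65, 0, 60) in its frame. Once stacked it points the same way as crate_low's.
- tip_box: Bystander, loose: closed pipette-tip box, white base and yellow lid, 118 x 80 x 70 (x, y, z). Origin at the centre of its underside. Leave alone.
- reagent: Bystander, loose: amber reagent bottle, diameter 62, 190 tall, standing. Origin at the centre of its underside. Leave alone.
- wash_bottle: Bystander, loose: white plastic bottle with a red cap, diameter 64, 130 tall. Origin at the centre of its underside. Leave alone.
- jar: Bystander, loose: white screw jar, diameter 66, 80 tall. Origin at the centre of its underside. Leave alone.
- timer: Bystander, loose: white square bench timer, 60 x 60 x 18, lying flat. Origin at the centre of its underside. Leave alone.
- tube_rack: Bystander, loose: orange rack full of capped tubes, 120 x 75 x 87 (x, y, z). Origin at the centre of its underside. Leave alone.
- tray: Bystander, loose: empty white open tray, 160 x 100 x 35 (x, y, z). Origin at the centre of its underside. Leave alone.
Mind the look-alikes: they are no part of the job. Leave any purple look-alike of the crate_mid alone.

How it is judged:
By the outcome, as a careful person would: the job done as asked, in the order asked, and still so for the second after the job is handed in, with the robot touching nothing.
It also fails if it takes over 61 s, if anything falls off the work surface, if the arm or the gripper's body presses on something with over 40 N, if the wrist force passes 120 N, or if a joint passes its speed limit or range.

### The arm

A 7-joint arm with a two-finger parallel gripper is mounted at the origin on the work surface. World frame = base frame: x ahead of the robot, y to its left, z up, the work surface at z = 0. Lengths are in m, angles in rad, forces in N, time in s.
With the tool pointing down it reaches from about 0.425 to 0.95 m from the base axis. Payload 4.7 kg.
Tool frame: the origin (TCP) lies between the finger pads; the fingertips stand 25 mm ahead of it and the grasp point (between the pads) lies 6 mm ahead of it; x points along the fingers, z is the direction in which the jaws open and shut, and the axes are right-handed (so a half turn about x gives the same grasp; the last joint's range is limited). The gripper opens to 85 mm and grips with 20 to 120 N. Pads are 22 mm wide; open, the fingers measure 114 mm over their backs; the gripper's body (76 mm by 85 mm) begins 54 mm behind the grasp point. The pads swing forward as they close: fully open they stand 13 mm farther back than shut.
Start: joints at [1.131, 0.469, -0.049, 1.532, 0.024, 1.141, -0.082], TCP at [0.27, -0.619, 0.256] pointing down, gripper open.
Joint ranges: [-2.59, 2.59], [-0.33, 1.99], [-1.39, 1.29], [0.1, 2.45], [-1.04, 4.18], [0.21, 1.99], [-2.66, 2.66]. Speed limits (rad/s): [2.57, 2.57, 3.14, 3.14, 3.14, 3.14, 3.14].

### API

Orientations are given as a 3x3 rotation matrix whose columns are the frame's x, y, z axes.
In Python, from rig import * gives the robot as it stands. Calls block until the motion is done:
- movep(position, orientation): joint-space move of the TCP to a pose.
- move_l(position, attitude=None, feed=0.15, until_force=None): straight line of the TCP; attitude=None keeps the orientation; feed is the mean speed in m/s. With until_force (N) it stops when the force on the tool has changed by that much, and returns True; else False.
- move_joints(angles): joint-space move.
- command_gripper(opening, newtons=None): finger opening in m; newtons is the grip in N (None keeps the last); returns when the fingers have stopped.
- sleep(seconds).
- inverse_kinematics(position, orientation): joint angles nearest the present ones, or None.
- sense(): the state.
- camera(name): name is "scene" or "side" or "wrist"; returns (picture, depth): 420x560x3 uint8, red, green, blue; 420x560 float32, m along the optical axis (not along the pixel's ray), 0 where there is no reading.
- camera_params(name): a dict with "K" (3x3 intrinsics, pixels), "position" and "rotation" of the camera in the world; the wrist camera has in their place "tool_from_camera" (4x4, takes a point from camera to tool coordinates, whose origin is the TCP and whose axes are the tool frame's). Camera axes: x right, y down, z forward; pixel columns grow to the right and rows downward; lengths in m; the calibration is good to about 2 mm. A picture is of the moment at which its call begins: read the wrist's pose just before it. camera_params takes no time and is no camera call.
A pose or a line that the arm cannot do raises Unreachable and nothing moves.
- finish_job(): hands the job in, once; it reports no verdict.
The state is a dict: "time_s": time; "joint_pos": joint angles; "qd": joint speeds; "joint_efforts": joint torques, N m; "position": TCP position; "tcp_rot": TCP orientation; "wrist_force": force on the tool from outside, world axes, zero at the start; "ft_torque": the same for the moment, N m; "finger_gap": finger opening in m.
Only numpy, scipy, OpenCV 4.12 (cv2) and the standard library are available. Lean on these libraries where they do the work, as an engineer would, in place of code of your own. Each camera call takes 0.05 s, during which the arm holds its last target.

## Working session

There is one attempt and no reset: what is moved stays moved. The work goes in short steps, each a Python script; the robot and the scene stay as the last script left them, time stands still between calls to the robot, and variables do not carry over. Pictures are saved under pics/ and viewed, and the job is handed in when it is done.

```bash
mkdir -p pics; ls; python3 - <<'E'
from rig import *
import cv2,numpy as np
s=sense();print(s['time_s'],s['position'],s['tcp_rot'])
for n in("scene","side","wrist"):
    p,d=camera(n);cv2.imwrite(f"pics/{n}0.png",p[:,:,::-1]);np.save(f"pics/{n}0.npy",d)
    np.save(f"pics/{n}0c.npy",p)
    print(n,camera_params(n))
E
```

```text
pics
0.0 [ 0.26938123 -0.6183298   0.25523532] [[-8.55295703e-04  9.16762166e-01  3.99432597e-01]
 [ 1.80538162e-03  3.99433508e-01 -9.16760390e-01]
 [-9.99998005e-01 -6.29729522e-05 -1.99673933e-03]]
scene {'K': array([[467.36039173,   0.        , 281.19317482],
       [  0.        , 467.36039173, 220.77048011],
       [  0.        ,   0.        ,   1.        ]]), 'position': array([ 1.17948016, -0.11910749,  0.98978878]), 'rotation': array([[ 0.20584182,  0.81287763, -0.54484779],
       [ 0.97857589, -0.17342246,  0.11096788],
       [-0.00428554, -0.55601674, -0.83116004]])}
side {'K': array([[477.72880976,   0.        , 278.57758668],
       [  0.        , 477.72880976, 214.07743852],
       [  0.        ,   0.        ,   1.        ]]), 'position': array([0.04995808, 1.02404939, 0.88228283]), 'rotation': array([[-0.89933304, -0.23931612,  0.36596157],
       [-0.43670979,  0.53371971, -0.7241739 ],
       [-0.02201441, -0.81109252, -0.58450346]])}
wrist {'K': array([[290.13083832,   0.        , 279.27168783],
       [  0.        , 290.13083832, 209.47214823],
       [  0.        ,   0.        ,   1.        ]]), 'tool_from_camera': array([[-3.25551298e-04, -3.20750676e-01,  9.47163607e-01,
        -1.18391884e-01],
       [ 7.93892875e-04, -9.47163441e-01, -3.20750348e-01,
         8.13415337e-02],
       [ 9.99999632e-01,  6.47525747e-04,  5.62991964e-04,
         2.27287268e-04],
       [ 0.00000000e+00,  0.00000000e+00,  0.00000000e+00,
         1.00000000e+00]])}
```

View pics/scene0.png

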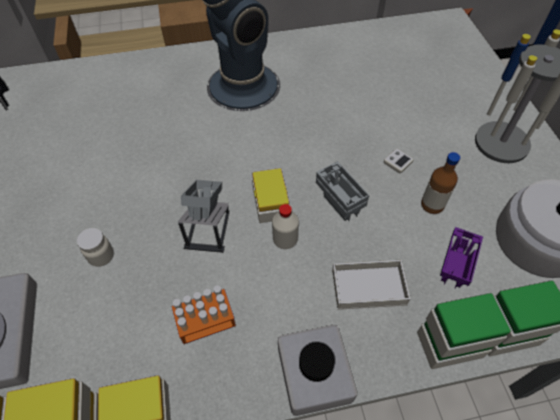

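View pics/side0.png

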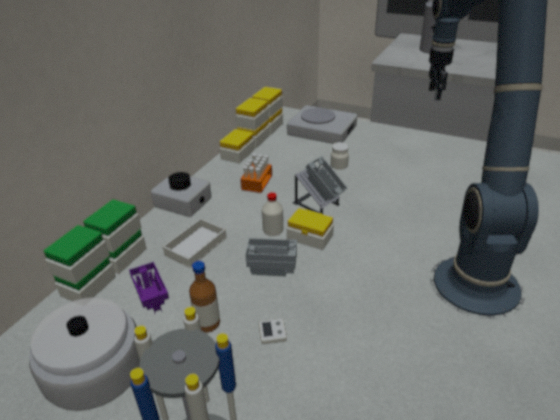

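View pics/wrist0.png

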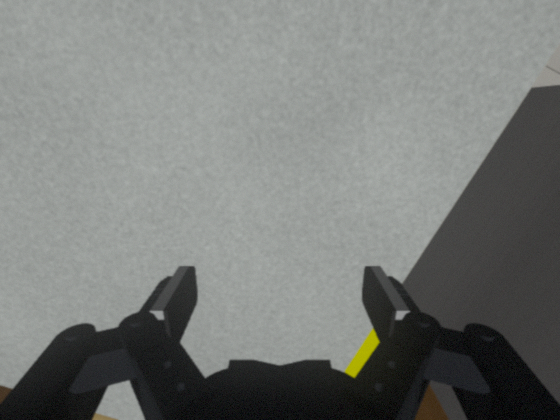

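The scene view shows the nested crates at about (342,190), the drainer and its crate at about (204,212), the tip box at (270,193), the wash bottle at (286,228) and the purple decoy at (462,256). Next I'll measure points.

```bash
cat > h.py <<'E'
import numpy as np,cv2
def world(d,K,R,t):
    v,u=np.mgrid[:d.shape[0],:d.shape[1]]
    X=np.stack([(u-K[0,2])/K[0,0]*d,(v-K[1,2])/K[1,1]*d,d],-1)
    W=X@np.asarray(R).T+t
    W[d<=0]=np.nan
    return W
E
python3 - <<'E'
from rig import *
from h import *
for n,boxes in(("scene",(((150,160,260,260)),(310,155,380,225),(235,160,310,255))),("side",((285,145,355,220),(235,225,305,285)))):
    c=camera_params(n);d=np.load(f"pics/{n}0.npy");p=np.load(f"pics/{n}0c.npy")
    W=world(d,c["K"],c["rotation"],c["position"]);np.save(f"pics/{n}W.npy",W)
    for i,(a,b,e,f) in enumerate(boxes):
        im=cv2.resize(p[b:f,a:e,::-1],None,fx=8 if e-a<75 else 6,fy=8 if e-a<75 else 6,interpolation=cv2.INTER_CUBIC)
        cv2.imwrite(f"pics/z_{n}{i}.png",im)
W=np.load("pics/sceneW.npy")
def rect(m):
    q=W[m][:,:2].astype(np.float32)*1000
    print(len(q),cv2.minAreaRect(q),np.nanmin(W[m],0),np.nanmax(W[m],0))
sub=np.zeros(W.shape[:2],bool);sub[155:225,310:380]=1
z=W[...,2]
print(np.histogram(z[sub],bins=np.arange(-.01,.11,.005)))
rect(sub&(z>.076))
rect(sub&(z>.079)&(z<.09))
sub[:]=0;sub[160:225,248:300]=1; rect(sub&(z>.05)&(z<.08))
E
```

```text
(array([   0,  807, 2149,  122,   34,   26,   47,  165,   34,   52,   98,
        116,  121,  166,  181,  124,  133,  178,  223,  106,    0,    0,
          0]), array([-0.01 , -0.005,  0.   ,  0.005,  0.01 ,  0.015,  0.02 ,  0.025,
        0.03 ,  0.035,  0.04 ,  0.045,  0.05 ,  0.055,  0.06 ,  0.065,
        0.07 ,  0.075,  0.08 ,  0.085,  0.09 ,  0.095,  0.1  ,  0.105]))
485 ((507.7862548828125, 171.51519775390625), (133.38076782226562, 70.47857666015625), 20.501850128173828) [0.43574154 0.1188122  0.07614608] [0.58044306 0.2255324  0.08924428]
384 ((507.7862548828125, 171.51519775390625), (133.38076782226562, 70.47857666015625), 20.501850128173828) [0.43574154 0.1188122  0.07901654] [0.57901996 0.2255324  0.08924428]
1210 ((498.2217102050781, -2.8267059326171875), (81.453125, 171.0446319580078), 88.91485595703125) [ 0.41241058 -0.04323814  0.05041951] [0.5834379  0.03844005 0.07978813]
```

View pics/z_scene1.png

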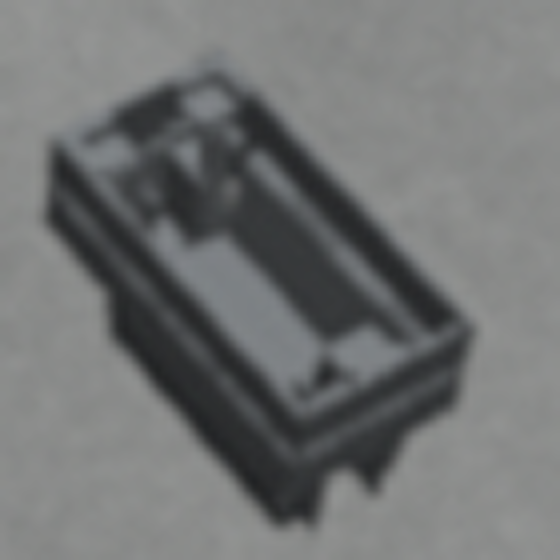

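View pics/z_scene0.png

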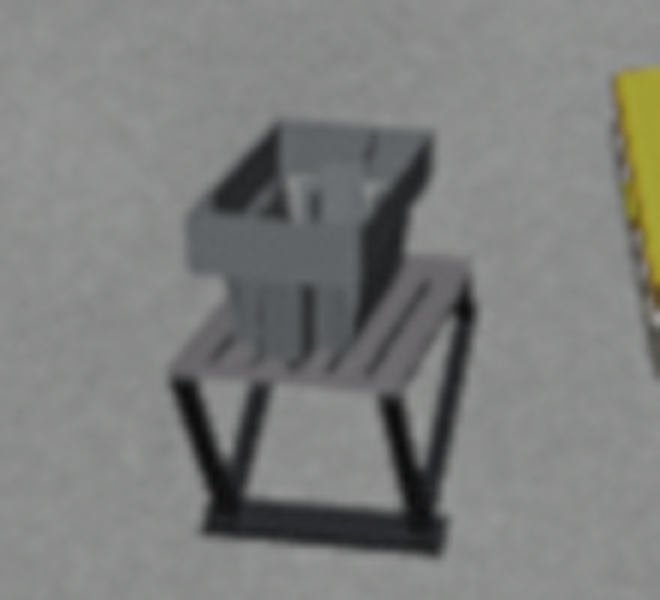

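View pics/z_side0.png

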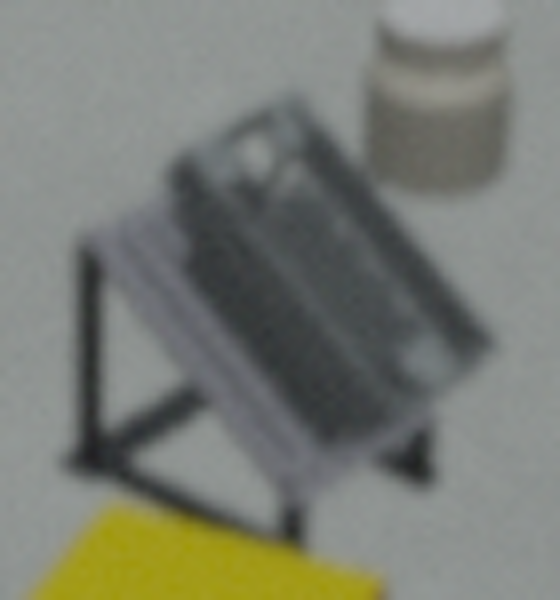

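View pics/z_side1.png

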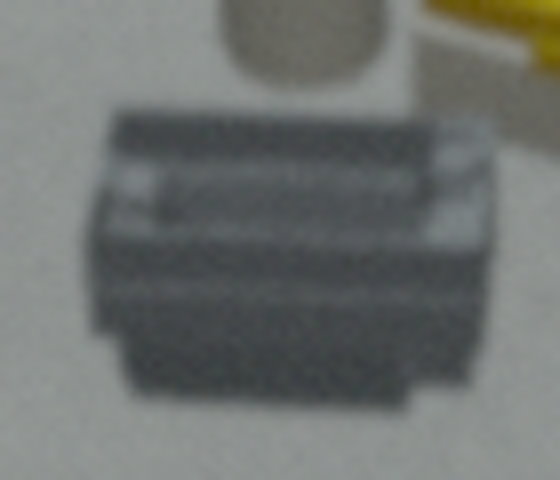

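The nested stack has its two corner lugs at the robot end and its single lug at the far end. That puts crate +x about 20° from world +x, centred near (0.508, 0.171). Next I'll check reachability and the fingertip geometry.

```bash
cat >> h.py <<'E'
def tool(yaw,tilt=0,sgn=1):
    # crate rot: Rz(yaw)*Ry(tilt); returns crate R and tool R (x=-zc, z=sgn*yc)
    c,s=np.cos(yaw),np.sin(yaw);ct,st=np.cos(tilt),np.sin(tilt)
    R=np.array([[c,-s,0],[s,c,0],[0,0,1]])@np.array([[ct,0,st],[0,1,0],[-st,0,ct]])
    return R,tR(R,sgn)
def tR(R,sgn):
    x=-R[:,2];z=sgn*R[:,1];y=np.cross(z,x)
    return np.stack([x,y,z],1)
E
python3 - <<'E'
from rig import *
from h import *
np.set_printoptions(precision=3,suppress=True)
rad=np.radians
W=np.load("pics/sceneW.npy")
# drainer crate clouds
for n,b in(("scene",(165,175,235,255)),("side",(285,145,355,220))):
    W=np.load(f"pics/{n}W.npy");a,t,e,f=b;Q=W[t:f,a:e].reshape(-1,3);Q=Q[(Q[:,2]>.02)]
    print(n,len(Q),Q.min(0),Q.max(0),np.median(Q,0))
for nm,p in(("pick",[.508,.1715,.09]),("hi",[.508,.1715,.25]),("stack",[.508,.1715,.143]),("top",[.508,.1715,.20])):
    for yaw in(20.5,200.5):
        for s in(1,-1):
            print(nm,yaw,s,inverse_kinematics(p,tool(rad(yaw),0,s)[1]))
for s in(1,-1):
  for h in(.15,.25):
    print("drain",s,h,inverse_kinematics([.48,-.13,h],tool(rad(180),rad(35),s)[1]))
# fingertips
d=np.load("pics/wrist0.npy");c=camera_params("wrist");T=c["tool_from_camera"]
X=world(d,c["K"],T[:3,:3],T[:3,3])
for u,v in((183,268),(190,270),(375,268),(370,270),(188,295),(178,330)):print(u,v,X[v,u])
E
```

```text
scene 1833 [ 0.421 -0.232  0.021] [ 0.586 -0.113  0.161] [ 0.533 -0.169  0.099]
side 2140 [ 0.412 -0.458  0.02 ] [0.583 0.022 0.156] [ 0.506 -0.155  0.076]
pick 20.5 1 [ 0.293  0.652 -0.939  1.974  0.693  0.874  0.906]
pick 20.5 -1 [ 0.058  0.528 -0.596  1.986  0.427  0.752 -2.007]
pick 200.5 1 [ 0.058  0.528 -0.596  1.986  0.427  0.752 -2.007]
pick 200.5 -1 [ 0.293  0.652 -0.939  1.974  0.693  0.874  0.906]
hi 20.5 1 [ 0.509  0.541 -1.25   1.825  0.555  1.188  1.01 ]
hi 20.5 -1 [ 0.287  0.372 -0.871  1.835  0.32   1.083 -1.916]
hi 200.5 1 [ 0.287  0.372 -0.871  1.835  0.32   1.083 -1.916]
hi 200.5 -1 [ 0.509  0.541 -1.25   1.825  0.555  1.188  1.01 ]
stack 20.5 1 [ 0.453  0.707 -1.209  1.932  0.767  1.066  0.837]
stack 20.5 -1 [ 0.154  0.476 -0.718  1.946  0.406  0.868 -1.99 ]
stack 200.5 1 [ 0.154  0.476 -0.718  1.946  0.406  0.868 -1.99 ]
stack 200.5 -1 [ 0.453  0.707 -1.209  1.932  0.767  1.066  0.837]
top 20.5 1 [ 0.511  0.661 -1.299  1.879  0.7    1.163  0.885]
top 20.5 -1 [ 0.247  0.425 -0.832  1.891  0.374  0.988 -1.964]
top 200.5 1 [ 0.247  0.425 -0.832  1.891  0.374  0.988 -1.964]
top 200.5 -1 [ 0.511  0.661 -1.299  1.879  0.7    1.163  0.885]
drain 1 0.15 None
drain 1 0.25 [ 0.782  0.015 -0.513  2.288 -0.544  0.287 -0.819]
drain -1 0.15 [ 1.249  0.401 -1.135  2.374  1.701  0.215  0.194]
drain -1 0.25 [ 0.251 -0.011  0.014  2.313 -0.557  0.287  2.328]
183 268 [ 0.005  0.01  -0.046]
190 270 [ 0.004  0.009 -0.042]
375 268 [0.005 0.01  0.046]
370 270 [0.003 0.01  0.043]
188 295 [-0.003  0.    -0.042]
178 330 [-0.019 -0.006 -0.042]
```

```bash
python3 - <<'E'
from rig import *
from h import *
np.set_printoptions(precision=3,suppress=True)
rad=np.radians
R,T=tool(rad(20.5),0,1)
q=inverse_kinematics([.508,.1715,.27],T);print(q)
move_joints(q)
s=sense();print(s['time_s'],s['position'],s['joint_pos'])
p,d=camera("wrist");cv2.imwrite("pics/w1.png",p[:,:,::-1])
np.savez("pics/w1.npz",p=p,d=d,pos=s['position'],rot=s['tcp_rot'])
E
```

```text
[ 0.503  0.494 -1.221  1.801  0.497  1.203  1.061]
3.05 [0.508 0.171 0.27 ] [ 0.504  0.494 -1.22   1.801  0.498  1.203  1.061]
```

View pics/w1.png

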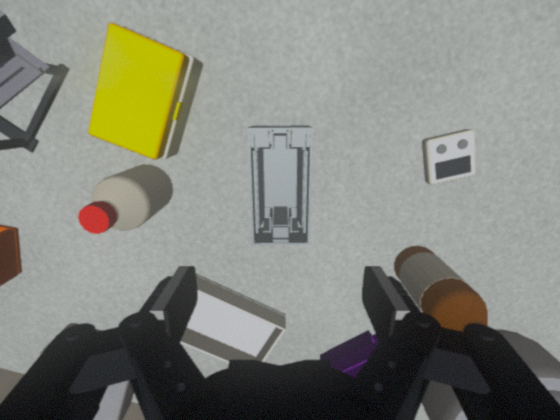

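The wrist view shows the nested crates upright in the image, with the rim from about (248,127) to (310,243). The two corner lugs are at the top, towards the robot, and the single lug is at the bottom.

```bash
cat >> h.py <<'E'
def wristW(f,par):
    z=np.load(f);T=par["tool_from_camera"]
    X=world(z['d'],par["K"],T[:3,:3],T[:3,3])
    return X@z['rot'].T+z['pos'],z
def fitrim(W,zlo,zhi,guess,r=.09):
    # rim top outline rectangle among points in height band near guess
    m=(W[...,2]>zlo)&(W[...,2]<zhi)&(np.hypot(W[...,0]-guess[0],W[...,1]-guess[1])<r)
    q=W[m]
    (c,sz,a)=cv2.minAreaRect((q[:,:2]*1000).astype(np.float32))
    return len(q),np.round(c,1),np.round(sz,1),round(a,2),np.round(np.percentile(q[:,2],[5,50,95])*1000,1)
E
python3 - <<'E'
from rig import *
from h import *
np.set_printoptions(precision=4,suppress=True)
W,z=wristW("pics/w1.npz",camera_params("wrist"))
for lo in(.074,.078,.081):print(fitrim(W,lo,.092,[.508,.1715]))
m=(np.hypot(W[...,0]-.508,W[...,1]-.1715)<.08)
print(np.histogram(W[m][:,2],bins=np.arange(-.006,.1,.004)))
print("table",np.nanmedian(W[60:120,330:400,2]))
# corners in px at the rim plane
K=camera_params("wrist")["K"]
im=cv2.resize(z['p'][110:260,230:330,::-1],None,fx=4,fy=4,interpolation=cv2.INTER_CUBIC);cv2.imwrite("pics/w1z.png",im)
# fingers
T=camera_params("wrist")["tool_from_camera"]
X=world(z['d'],K,T[:3,:3],T[:3,3])
for v in range(262,285,2):print(v,X[v,370],X[v,190])
E
```

```text
(2058, array([504.8, 169.9]), array([130.2,  66.2]), 20.86, array([76.9, 83.6, 85.6]))
(1823, array([504.8, 169.9]), array([130.2,  66. ]), 20.76, array([78.4, 83.9, 85.6]))
(1243, array([504.8, 169.9]), array([130.2,  66. ]), 20.76, array([82.4, 84.5, 85.8]))
(array([   1, 4269,  245,    8,    5,    2,    0,  332, 1947,  147,  185,
        168,  194,  189,  168,  279,  885,  278,  160,  146,  235,  628,
       1154,   41,    0,    0]), array([-0.006, -0.002,  0.002,  0.006,  0.01 ,  0.014,  0.018,  0.022,
        0.026,  0.03 ,  0.034,  0.038,  0.042,  0.046,  0.05 ,  0.054,
        0.058,  0.062,  0.066,  0.07 ,  0.074,  0.078,  0.082,  0.086,
        0.09 ,  0.094,  0.098]))
table 0.0007567661088892508
262 [ 0.2689 -0.1302  0.1359] [ 0.2683 -0.1302 -0.134 ]
264 [ 0.2694 -0.1339  0.1364] [ 0.269  -0.134  -0.1346]
266 [0.007  0.0122 0.044 ] [ 0.0077  0.0117 -0.0441]
268 [0.0054 0.012  0.0435] [ 0.0048  0.0122 -0.0432]
270 [0.0025 0.0126 0.0427] [ 0.004   0.0116 -0.043 ]
272 [0.0012 0.0123 0.0423] [ 0.0031  0.0111 -0.0428]
274 [0.0021 0.0107 0.0427] [ 0.0033  0.0098 -0.043 ]
276 [0.0018 0.0098 0.0427] [ 0.0022  0.0095 -0.0427]
278 [0.0011 0.0091 0.0426] [ 0.0022  0.0084 -0.0428]
280 [0.0019 0.0075 0.043 ] [ 0.0013  0.0078 -0.0426]
282 [-0.0005  0.008   0.0422] [ 0.0019  0.0063 -0.043 ]
284 [0.0001 0.0065 0.0425] [ 0.0011  0.0058 -0.0428]
```

View pics/w1z.png

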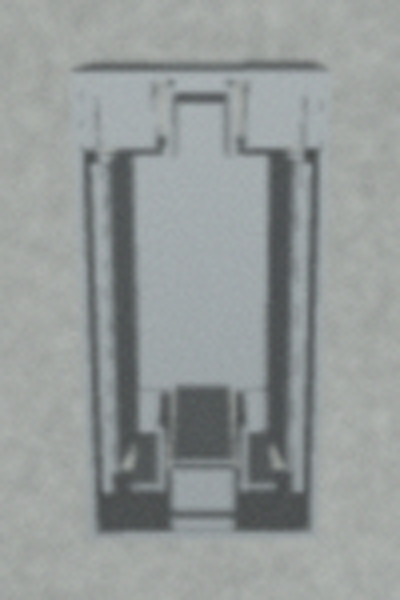

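Wrist fit of the rim gives 130.2 × 66.0 mm at height 84.5 mm, which matches the expected values. The centre is (504.8, 169.9) and yaw is 20.8°. I'll look again from the half-turned wrist to cancel any camera bias, then pick from there.

```bash
python3 - <<'E'
from rig import *
from h import *
np.set_printoptions(precision=4,suppress=True)
R,T=tool(np.radians(20.76),0,-1)
q=inverse_kinematics([.5048,.1699,.25],T);print(q)
move_joints(q)
command_gripper(.072)
s=sense();print(s['time_s'],s['position'],s['joint_pos'],s['finger_gap'])
p,d=camera("wrist");cv2.imwrite("pics/w2.png",p[:,:,::-1])
np.savez("pics/w2.npz",p=p,d=d,pos=s['position'],rot=s['tcp_rot'])
command_gripper(.085)
W,z=wristW("pics/w2.npz",camera_params("wrist"))
for lo in(.074,.078,.081):print(fitrim(W,lo,.092,[.505,.17]))
print(sense()['time_s'])
par=camera_params("wrist");TT=par["tool_from_camera"]
X=world(d,par["K"],TT[:3,:3],TT[:3,3])
m=(X[...,0]<.06)
for v in range(250,270,2):
    for sg in(1,-1):
        k=m[v]&(sg*X[v,:,2]>0)
        if k.any():print(v,sg,np.nanmax(X[v,k,0]),X[v,k][np.nanargmax(X[v,k,0])])
E
```

```text
[ 0.0237  0.2873 -0.5181  1.8555  0.1634  1.0407 -1.7683]
5.7917 [0.5048 0.1698 0.25  ] [ 0.0239  0.2874 -0.5183  1.8555  0.1634  1.0407 -1.7682] 0.07216724492178213
(2266, array([504.8, 169.2]), array([130.5,  66.2]), 20.78, array([75.8, 83.7, 85.6]))
(1958, array([504.6, 169.1]), array([130.1,  66.2]), 20.78, array([78.4, 84.1, 85.6]))
(1387, array([504.6, 169.1]), array([130.1,  66.2]), 20.78, array([82.2, 84.6, 85.8]))
6.1333
262 1 0.013603808404190815 [0.0136 0.0083 0.0366]
262 -1 0.012892341135527813 [ 0.0129  0.0087 -0.0354]
264 1 0.01552070499954425 [0.0155 0.0061 0.0367]
264 -1 0.015087766174345402 [ 0.0151  0.0063 -0.0355]
266 1 0.015314118786066144 [0.0153 0.005  0.0367]
266 -1 0.01448536305007167 [ 0.0145  0.0054 -0.0355]
268 1 0.014528688832886438 [0.0145 0.0043 0.0366]
268 -1 0.014615939078173296 [ 0.0146  0.0042 -0.0356]
```

View pics/w2.png

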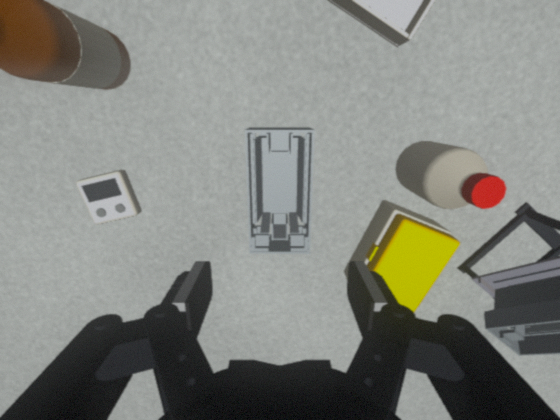

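Both views agree: centre (504.7, 169.5), yaw 20.77°. The fingertips are about 16 mm ahead of the TCP at this opening, so I'll pick with the TCP at z = 0.083.

```bash
python3 - <<'E'
from rig import *
from h import *
np.set_printoptions(precision=4,suppress=True)
C=np.array([.5047,.1695])
R,T=tool(np.radians(20.77),0,-1)
move_l([*C,.14],T,feed=.2)
print(move_l([*C,.083],T,feed=.08,until_force=6))
command_gripper(.06,30)
s=sense();print(s['time_s'],s['position'],s['finger_gap'],s['wrist_force'])
p,d=camera("wrist");cv2.imwrite("pics/w3.png",p[:,:,::-1])
move_l([*C,.11],T,feed=.05)
s=sense();print(s['time_s'],s['position'],s['finger_gap'],s['wrist_force'])
p,d=camera("side");cv2.imwrite("pics/s3.png",cv2.resize(p[205:305,215:325,::-1],None,fx=6,fy=6,interpolation=cv2.INTER_CUBIC))
E
```

```text
False
8.0083 [0.5051 0.1698 0.0837] 0.06584641743383797 [-1.5227 -0.3153  5.0492]
8.75 [0.5046 0.1693 0.11  ] 0.06503574404937293 [ 0.0432 -0.0264 -2.5569]
```

View pics/w3.png

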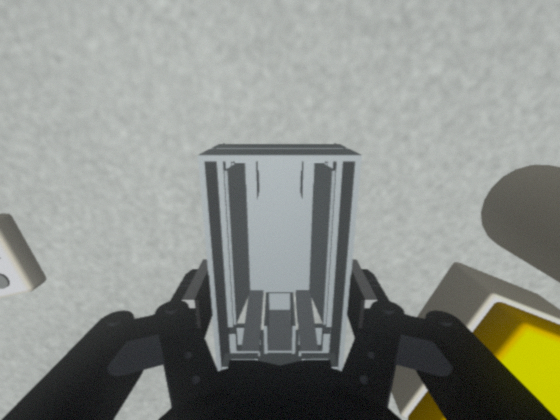

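View pics/s3.png

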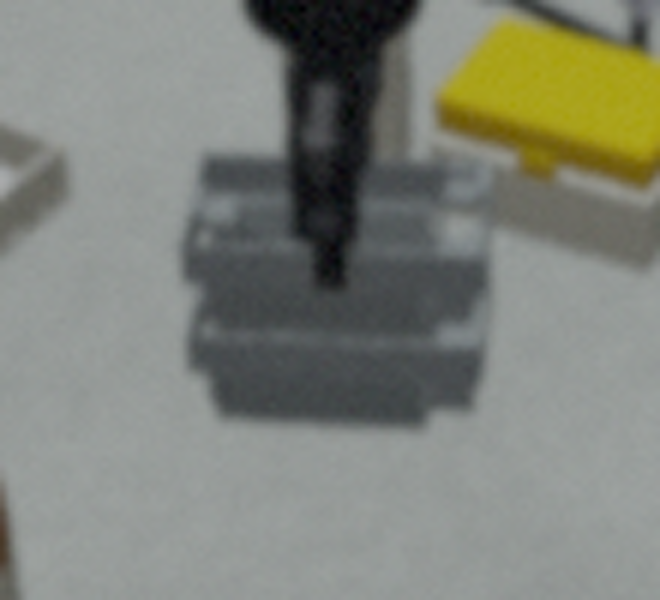

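The side view shows that only the middle crate came up and the lower one stayed in place. Now I'll lift, check the low crate with the fixed cameras, and do the half turn.

```bash
python3 - <<'E'
from rig import *
from h import *
np.set_printoptions(precision=4,suppress=True)
C=np.array([.5047,.1695])
R,T=tool(np.radians(20.77),0,-1)
move_l([*C,.24],T,feed=.2)
R,T2=tool(np.radians(200.77),0,-1)
q=inverse_kinematics([*C,.25],T2);print(q)
move_joints(q)
s=sense();print(s['time_s'],s['position'],s['finger_gap'],s['wrist_force'])
for n in("scene","side"):
    p,d=camera(n);c=camera_params(n)
    W=world(d,c["K"],c["rotation"],c["position"]);np.savez(f"pics/{n}4.npz",p=p,W=W)
    W0=np.load(f"pics/{n}W.npy")
    print(n,"mid0",fitrim(W0,.078,.092,C),"low",fitrim(W,.053,.068,C),"held",fitrim(W,.22,.256,C))
    a,b=(300,130) if n=="scene" else(215,150)
    cv2.imwrite(f"pics/{n}4.png",cv2.resize(p[b:b+110,a:a+120,::-1],None,fx=5,fy=5,interpolation=cv2.INTER_CUBIC))
E
```

```text
[ 0.4768  0.4862 -1.1692  1.8349  0.4902  1.1515  1.0732]
12.0167 [0.5047 0.1695 0.2498] 0.06526448217237965 [-0.4332 -0.1347 -2.5253]
scene mid0 (431, array([507.8, 171.5]), array([133.4,  70.5]), 20.5, array([78.5, 82.9, 87.1])) low (436, array([507.4, 173. ]), array([132.5,  70.7]), 20.57, array([53.7, 58.6, 62.8])) held (900, array([505.8, 170.2]), array([131.8,  93.9]), 20.45, array([224.3, 242.2, 252.1]))
side mid0 (232, array([505. , 172.8]), array([130.9,  72.1]), 19.65, array([78.3, 80.5, 83.9])) low (263, array([506.1, 171.7]), array([130.8,  73. ]), 20.79, array([53.5, 56.1, 59.1])) held (988, array([501.2, 176.6]), array([130.6,  86. ]), 21.29, array([222.7, 238.4, 248.5]))
```

View pics/scene4.png

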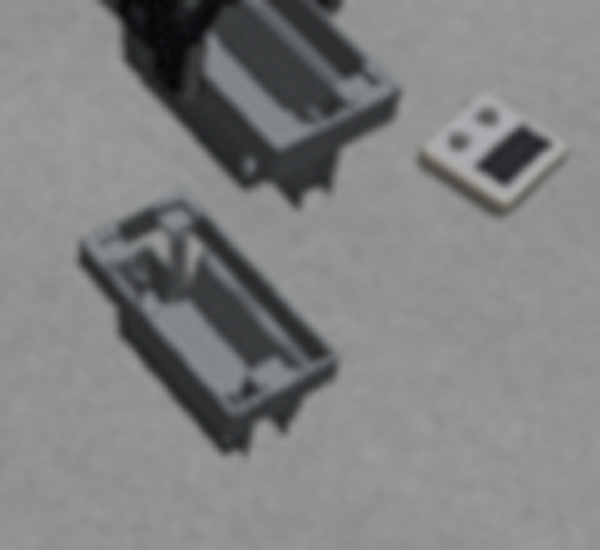

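View pics/side4.png

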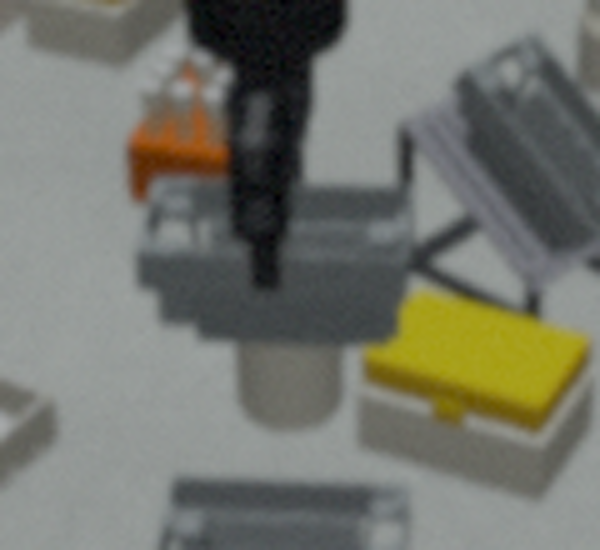

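```bash
python3 - <<'E'
from rig import *
from h import *
np.set_printoptions(precision=4,suppress=True)
C=np.array([.5047,.1695])
R,T2=tool(np.radians(200.77),0,-1)
move_l([*C,.128],T2,feed=.12)
print(move_l([*C,.109],T2,feed=.03,until_force=3))
s=sense();print(s['time_s'],s['position'],s['finger_gap'],s['wrist_force'],s['ft_torque'])
for n in("scene","side"):
    p,d=camera(n);c=camera_params(n)
    W=world(d,c["K"],c["rotation"],c["position"])
    a,b=(300,130) if n=="scene" else(215,190)
    cv2.imwrite(f"pics/{n}5.png",cv2.resize(p[b:b+110,a:a+120,::-1],None,fx=5,fy=5,interpolation=cv2.INTER_CUBIC))
E
```

```text
True
13.8083 [0.5048 0.1694 0.1127] 0.06530416313942224 [-0.2115 -0.3845  5.3161] [-0.1252  0.1956  0.0063]
```

View pics/scene5.png

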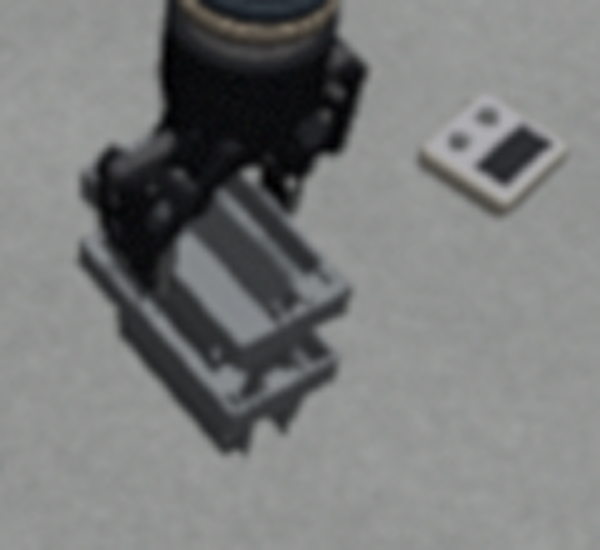

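View pics/side5.png

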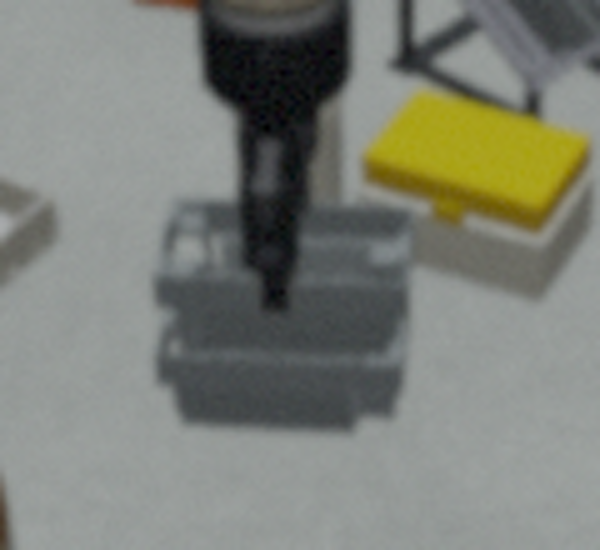

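Contact came at TCP z = 0.1127, exactly the seated height. Release, retreat straight up and check.

```bash
python3 - <<'E'
from rig import *
from h import *
np.set_printoptions(precision=4,suppress=True)
C=np.array([.5047,.1695])
R,T2=tool(np.radians(200.77),0,-1)
command_gripper(.085)
move_l([*C,.26],T2,feed=.2)
s=sense();print(s['time_s'],s['position'],s['wrist_force'])
p,d=camera("wrist");cv2.imwrite("pics/w6.png",p[:,:,::-1])
np.savez("pics/w6.npz",p=p,d=d,pos=s['position'],rot=s['tcp_rot'])
W,z=wristW("pics/w6.npz",camera_params("wrist"))
print(fitrim(W,.108,.122,C))
m=(W[...,2]>.108)&(np.hypot(W[...,0]-C[0],W[...,1]-C[1])<.09);q=W[m]
A=np.c_[q[:,:2]-C,np.ones(len(q))];print("rim plane",np.linalg.lstsq(A,q[:,2],rcond=None)[0])
rad=np.radians
for t in(35,25,15,0):
  for s in(1,-1):
    R,T=tool(rad(180),rad(t),s)
    for st in(0.,.12):
      p=np.array([.503,-.17,.065])+tool(rad(180),rad(35),1)[0][:,2]*.055-T[:,0]*st
      print(t,s,st,p,inverse_kinematics(p,T))
E
```

```text
15.1417 [0.5041 0.1688 0.2589] [-0.1989 -0.3469  0.0841]
(1928, array([502.7, 168.4]), array([130.2,  66.2]), 20.81, array([108.2, 113.2, 114.6]))
rim plane [-0.813  -0.3104  0.2902]
35 1 0.0 [ 0.4715 -0.17    0.1101] [ 0.4258  0.2996 -0.0487  2.4248  4.0588  0.2554  0.9932]
35 1 0.12 [ 0.4026 -0.17    0.2084] None
35 -1 0.0 [ 0.4715 -0.17    0.1101] [ 1.3269  0.5697 -1.1449  2.3826  1.9526  0.3049  0.0992]
35 -1 0.12 [ 0.4026 -0.17    0.2084] None
25 1 0.0 [ 0.4715 -0.17    0.1101] [ 1.1789  0.474  -1.0033  2.2919  1.0916  0.2973 -2.2694]
25 1 0.12 [ 0.4207 -0.17    0.2188] [ 0.2509 -0.0019  0.1406  2.323  -0.3856  0.4423 -0.8611]
25 -1 0.0 [ 0.4715 -0.17    0.1101] [ 1.078   0.4186 -0.8686  2.2961  0.9306  0.2266  1.0141]
25 -1 0.12 [ 0.4207 -0.17    0.2188] [ 1.676   0.1592 -1.3371  2.2677 -0.0004  0.4272  1.9452]
15 1 0.0 [ 0.4715 -0.17    0.1101] [-0.1334  0.3358  0.5266  2.2563 -0.6627  0.422  -0.6365]
15 1 0.12 [ 0.4404 -0.17    0.226 ] [-0.5319  0.0641  0.9202  2.2146 -0.2426  0.6578 -1.0144]
15 -1 0.0 [ 0.4715 -0.17    0.1101] [ 1.0867  0.4775 -0.9533  2.1935  0.7254  0.4973  1.1935]
15 -1 0.12 [ 0.4404 -0.17    0.226 ] [ 1.4564  0.2681 -1.2638  2.1309  0.3086  0.6901  1.5916]
0 1 0.0 [ 0.4715 -0.17    0.1101] [-0.303   0.4588  0.7223  2.1102 -0.4549  0.7294 -0.8555]
0 1 0.12 [ 0.4715 -0.17    0.2301] [-0.4936  0.2881  0.9219  2.0063 -0.2768  0.9762 -1.005 ]
0 -1 0.0 [ 0.4715 -0.17    0.1101] [ 1.0063  0.5727 -0.9664  2.0398  0.6308  0.8572  1.2483]
0 -1 0.12 [ 0.4715 -0.17    0.2301] [ 1.1683  0.4391 -1.1518  1.925   0.4575  1.0745  1.3954]
```

View pics/w6.png

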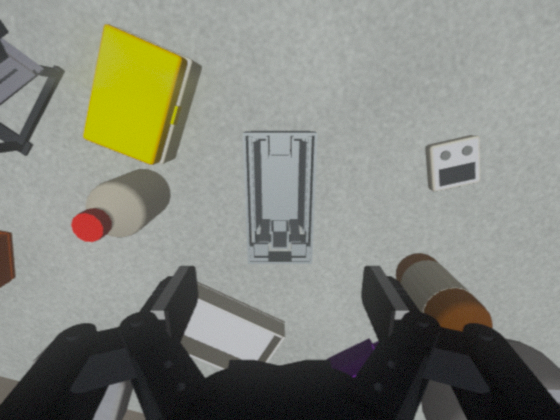

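The middle crate is seated: rim at 113 mm as it must be, single lug now at the robot end, and within the 4 mm play. Now I'll look at the drainer crate.

```bash
python3 - <<'E'
from rig import *
from h import *
np.set_printoptions(precision=4,suppress=True)
rad=np.radians
C=np.array([.5047,.1695])
W,z=wristW("pics/w6.npz",camera_params("wrist"))
m=(W[...,2]>.110)&(W[...,2]<.119)&(np.hypot(W[...,0]-C[0],W[...,1]-C[1])<.09);q=W[m]
A=np.c_[q[:,:2]-C,np.ones(len(q))];print("rim plane",np.linalg.lstsq(A,q[:,2],rcond=None)[0])
R,T=tool(rad(180),rad(15),1)
q=inverse_kinematics([.43,-.17,.27],T);print(q)
move_joints(q)
sleep(.1)
s=sense();print(s['time_s'],s['position'],s['wrist_force'])
p,d=camera("wrist");cv2.imwrite("pics/w7.png",p[:,:,::-1])
np.savez("pics/w7.npz",p=p,d=d,pos=s['position'],rot=s['tcp_rot'])
for n in("scene","side"):
    p,d=camera(n);c=camera_params(n)
    np.savez(f"pics/{n}7.npz",p=p,d=d);cv2.imwrite(f"pics/{n}7.png",p[:,:,::-1])
E
```

```text
rim plane [-0.0035 -0.0014  0.1134]
[ 0.3861  0.0014 -0.0487  2.1356 -0.1245  0.7608 -1.1536]
17.225 [ 0.4303 -0.1695  0.2697] [ 0.1638  0.5186 -0.0463]
```

View pics/w7.png

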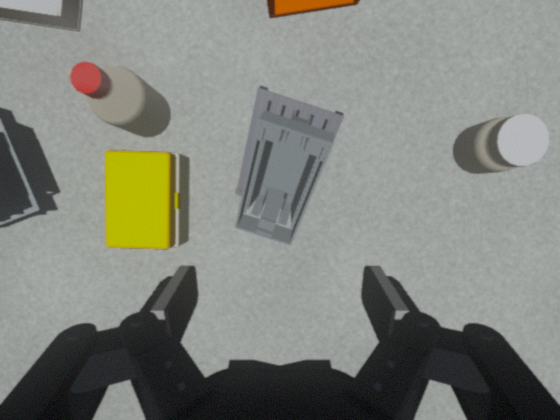

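View pics/side7.png

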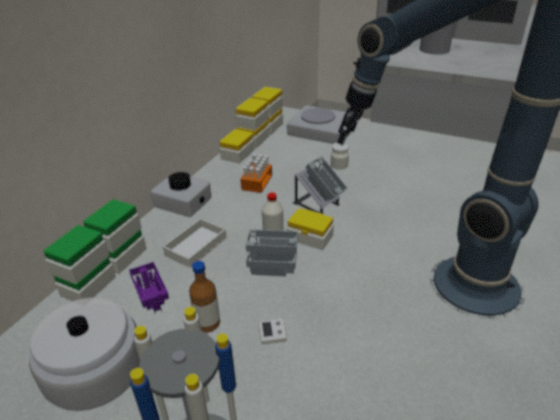

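The wrist view shows the drainer crate from about (237,230) to (335,115), with the drainer turned roughly 15° in yaw. The single lug is at the low robot end. Now to fit its pose.

```bash
python3 - <<'E'
from rig import *
from h import *
np.set_printoptions(precision=4,suppress=True)
rad=np.radians
W,z=wristW("pics/w7.npz",camera_params("wrist"))
p=z['p'];cv2.imwrite("pics/w7z.png",cv2.resize(p[75:255,220:360,::-1],None,fx=4,fy=4,interpolation=cv2.INTER_CUBIC))
Q=W[75:255,220:360].reshape(-1,3);Q=Q[(Q[:,2]>.03)]
yaw=180.
for it in range(6):
    R,_=tool(rad(yaw),rad(35),1)
    q=Q@R
    h=np.histogram(q[:,2],bins=np.arange(q[:,2].min(),q[:,2].max()+.003,.003))
    top=np.percentile(q[:,2],99.5)
    m=(q[:,2]>top-.006)&(q[:,2]<top+.002)
    c,sz,a=cv2.minAreaRect((q[m][:,:2]*1000).astype(np.float32))
    if a>45:a-=90
    zc=np.median(q[m][:,2])
    print(yaw,top,zc,m.sum(),c,sz,a,"rim ctr world",R@np.r_[np.array(c)/1000,zc])
    # plane normal
    A=np.c_[q[m][:,:2]-np.mean(q[m][:,:2],0),np.ones(m.sum())];print(np.linalg.lstsq(A,q[m][:,2],rcond=None)[0])
    yaw+=a*.8
print(h)
E
```

```text
180.0 -0.16784207735275156 -0.16992768403175945 711 (-458.1251220703125, 180.47628784179688) (40.088096618652344, 131.17860412597656) -14.43408203125 rim ctr world [ 0.4727 -0.1805  0.1236]
[ 0.0221  0.1527 -0.1702]
168.452734375 -0.18598014900391385 -0.18928184717794488 1538 (-480.7354431152344, 68.74412536621094) (66.01373291015625, 132.06561279296875) -5.1540985107421875 rim ctr world [ 0.4784 -0.1679  0.1207]
[ 0.0023  0.0547 -0.189 ]
164.32945556640627 -0.1892953176371868 -0.19122846463856663 1678 (-483.7240295410156, 32.42829132080078) (66.14110565185547, 132.09744262695312) -1.798828125 rim ctr world [ 0.4784 -0.1679  0.1208]
[-0.0008  0.0185 -0.1914]
162.89039306640626 -0.19000502705281488 -0.19152612328915283 1720 (-484.2613220214844, 19.704425811767578) (66.1591796875, 132.10447692871094) -0.6268081665039062 rim ctr world [ 0.4783 -0.1679  0.1209]
[-0.0011  0.0063 -0.1919]
162.38894653320312 -0.19016744296987342 -0.19160680028450075 1729 (-484.386962890625, 15.267410278320312) (66.1622543334961, 132.10670471191406) -0.2183685302734375 rim ctr world [ 0.4783 -0.1679  0.1209]
[-0.0012  0.002  -0.192 ]
162.21425170898436 -0.19019126919775037 -0.19162529187128602 1728 (-484.42327880859375, 13.721338272094727) (66.16293334960938, 132.10743713378906) -0.076080322265625 rim ctr world [ 0.4783 -0.1678  0.1209]
[-0.0013  0.0006 -0.1921]
(array([  30,  402, 3194,  819,  169,  150,  154,  148,  168,  151,  140,
        172,  171,  269,  812,  225,  250,  267,  271,  325,  739,  559,
       1022]), array([-0.2579, -0.2549, -0.2519, -0.2489, -0.2459, -0.2429, -0.2399,
       -0.2369, -0.2339, -0.2309, -0.2279, -0.2249, -0.2219, -0.2189,
       -0.2159, -0.2129, -0.2099, -0.2069, -0.2039, -0.2009, -0.1979,
       -0.1949, -0.1919, -0.1889]))
```

View pics/w7z.png

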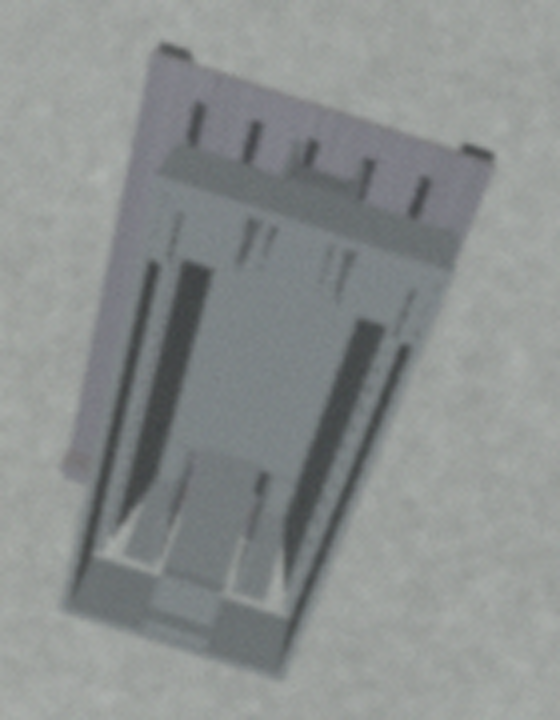

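Fit gives rim centre (0.478, -0.168, 0.121), tilt 35°, yaw 162.2°, width 66.2 mm and rim 60.6 mm above the plate, all consistent with the given sizes. Next I'll check reachability for the grasp and stacking at several tool tilts.

```bash
cat >> h.py <<'E'
PC=np.array([.4783,-.1678,.1209]); YAW=np.radians(162.2)
def grasp(t):
    Rc,_=tool(YAW,np.radians(35),1); _,T=tool(YAW,np.radians(t),1)
    p=PC-.018*Rc[:,2]-.017*T[:,0]
    rel=T.T@Rc          # crate in tool
    off=T.T@(PC-p)      # rim centre in tool
    return Rc,T,p,rel,off
def place(t,rim,yaw=np.radians(20.77)):
    Rc,T,p,rel,off=grasp(t)
    R,_=tool(yaw,0,1)
    Tt=R@rel.T
    return Tt,np.asarray(rim)-Tt@off
E
python3 - <<'E'
from rig import *
from h import *
np.set_printoptions(precision=3,suppress=True)
for t in(15,20,25,30,35):
    Rc,T,p,rel,off=grasp(t)
    print(t,p)
    for nm,P in(("pre",p-.07*T[:,0]),("g",p),("lift",p+.06*Rc[:,2]),("lift+",p+.06*Rc[:,2]+[0,0,.1])):
        print(" ",nm,P,inverse_kinematics(P,T))
    for z in(.30,.166):
        Tt,pp=place(t,[.5033,.1688,z]);print("  place",pp,inverse_kinematics(pp,Tt))
E
```

```text
15 [ 0.484 -0.17   0.123]
  pre [ 0.467 -0.164  0.19 ] [ 0.313  0.155 -0.077  2.182  0.059  0.545 -1.69 ]
  g [ 0.484 -0.17   0.123] [ 0.266  0.292 -0.024  2.209  0.065  0.38  -1.695]
  lift [ 0.451 -0.159  0.172] [ 0.307  0.158 -0.074  2.234  0.066  0.489 -1.7  ]
  lift+ [ 0.451 -0.159  0.272] [ 0.335  0.02  -0.096  2.113  0.03   0.748 -1.662]
  place [0.498 0.167 0.298] [ 0.671  0.165 -1.169  2.003  0.279  0.741  1.292]
  place [0.498 0.167 0.164] [ 0.544  0.46  -1.167  2.16   0.908  0.61   0.707]
20 [ 0.483 -0.169  0.122]
  pre [ 0.46  -0.162  0.188] [ 0.298  0.12  -0.066  2.254  0.083  0.421 -1.717]
  g [ 0.483 -0.169  0.122] [ 0.218  0.273  0.028  2.269  0.063  0.252 -1.697]
  lift [ 0.45  -0.159  0.171] [ 0.289  0.132 -0.058  2.292  0.095  0.371 -1.731]
  lift+ [ 0.45  -0.159  0.271] [ 0.34  -0.016 -0.103  2.168  0.04   0.641 -1.672]
  place [0.499 0.167 0.298] [ 0.621  0.225 -1.161  1.945  0.321  0.866  1.25 ]
  place [0.499 0.167 0.164] [ 0.524  0.495 -1.168  2.101  0.811  0.718  0.8  ]
25 [ 0.481 -0.169  0.122]
  pre [ 0.453 -0.16   0.185] [ 0.289  0.093 -0.061  2.324  0.139
[... 586 characters left out ...]
.132  0.206 -0.974  2.368  1.059  0.251 -2.654]
  lift+ [ 0.447 -0.158  0.27 ] [ 0.396 -0.073 -0.161  2.278  0.069  0.413 -1.705]
  place [0.502 0.168 0.299] [ 0.536  0.352 -1.165  1.831  0.384  1.107  1.178]
  place [0.502 0.168 0.165] [ 0.477  0.583 -1.173  1.984  0.706  0.942  0.892]
35 [ 0.479 -0.168  0.12 ]
  pre [ 0.441 -0.156  0.177] None
  g [ 0.479 -0.168  0.12 ] [ 0.598  0.293 -0.417  2.418  2.347  0.227  2.327]
  lift [ 0.446 -0.157  0.169] None
  lift+ [ 0.446 -0.157  0.269] [ 0.473 -0.092 -0.235  2.332  0.083  0.291 -1.721]
  place [0.503 0.169 0.299] [ 0.496  0.415 -1.168  1.776  0.406  1.223  1.149]
  place [0.503 0.169 0.165] [ 0.451  0.631 -1.175  1.926  0.677  1.054  0.914]
```

```bash
python3 - <<'E'
from rig import *
from h import *
np.set_printoptions(precision=4,suppress=True)
t=18
Rc,T,p,rel,off=grasp(t)
pre=p-.07*T[:,0]
movep(pre,T)
print(sense()['time_s'],sense()['joint_pos'])
print(move_l(p,T,feed=.08,until_force=6))
s=sense();print(s['time_s'],s['position']-p,s['wrist_force'],s['joint_pos'])
pp,d=camera("wrist");cv2.imwrite("pics/w8.png",pp[:,:,::-1])
pp,d=camera("side");cv2.imwrite("pics/s8.png",cv2.resize(pp[120:230,275:385,::-1],None,fx=5,fy=5,interpolation=cv2.INTER_CUBIC))
E
```

```text
17.9667 [ 0.3038  0.1334 -0.0695  2.2243  0.0705  0.4719 -1.7017]
False
18.9917 [ 0.0002 -0.0001  0.0004] [0.5829 0.3455 0.5618] [ 0.2828  0.2804 -0.0458  2.2426  0.1138  0.3065 -1.7438]
```

View pics/w8.png

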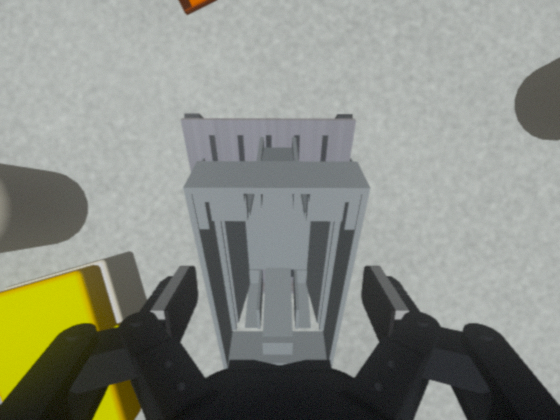

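View pics/s8.png

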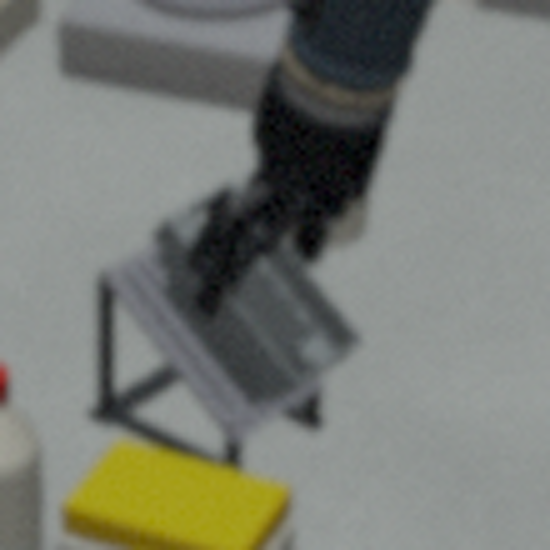

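The fingers straddle the band, centred across the width. Close on it and lift along the crate's own z.

```bash
python3 - <<'E'
from rig import *
from h import *
np.set_printoptions(precision=4,suppress=True)
t=18
Rc,T,p,rel,off=grasp(t)
command_gripper(.06,40)
s=sense();print(s['time_s'],s['position']-p,s['wrist_force'],s['finger_gap'])
move_l(p+.05*Rc[:,2],T,feed=.07)
s=sense();print(s['time_s'],s['wrist_force'],s['finger_gap'])
move_l(p+.05*Rc[:,2]+[0,0,.16],T,feed=.2)
print(sense()['time_s'])
Tt,pp=place(t,[.5033,.1688,.31])
q=inverse_kinematics(pp,Tt);print(q)
move_joints(q);sleep(.1)
s=sense();print(s['time_s'],s['position']-pp,s['wrist_force'],s['finger_gap'])
for n in("scene","side"):
    im,d=camera(n);c=camera_params(n)
    np.savez(f"pics/{n}9.npz",p=im,W=world(d,c["K"],c["rotation"],c["position"]))
    a,b=(290,90) if n=="scene" else(200,130)
    cv2.imwrite(f"pics/{n}9.png",cv2.resize(im[b:b+150,a:a+160,::-1],None,fx=4,fy=4,interpolation=cv2.INTER_CUBIC))
s=sense();im,d=camera("wrist");np.savez("pics/w9.npz",p=im,d=d,pos=s['position'],rot=s['tcp_rot']);cv2.imwrite("pics/w9.png",im[:,:,::-1])
E
```

```text
19.4083 [0.0002 0.0002 0.0006] [-3.1753  2.2295  5.7291] 0.06539874365509732
20.275 [ 0.7733  0.5504 -2.3402] 0.06510804974219411
21.225
[ 0.6526  0.1859 -1.1676  1.9536  0.2798  0.8341  1.2905]
23.8167 [ 0.0001 -0.0003 -0.0001] [-0.259  -0.3995 -1.6129] 0.06511560599022198
```

View pics/scene9.png

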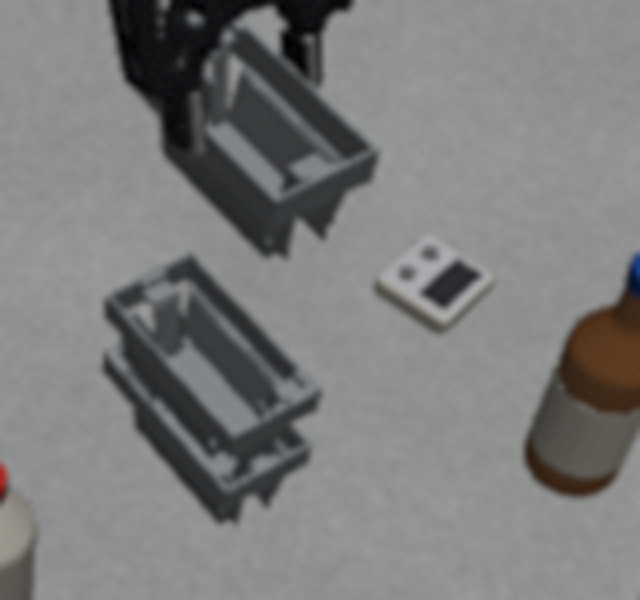

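View pics/side9.png

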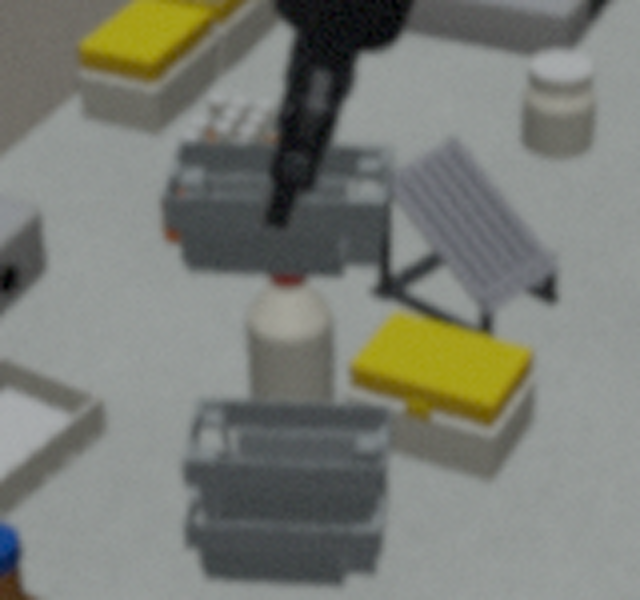

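View pics/w9.png

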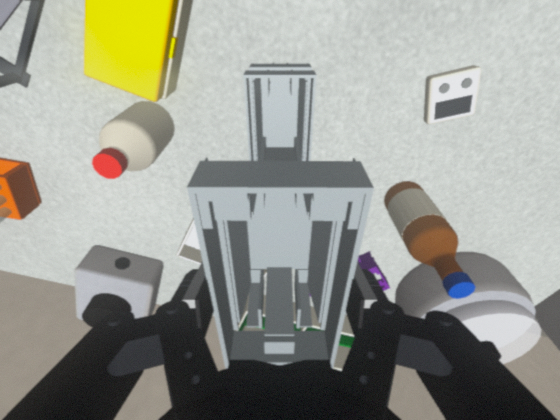

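```bash
python3 - <<'E'
from rig import *
from h import *
np.set_printoptions(precision=4,suppress=True)
W,z=wristW("pics/w9.npz",camera_params("wrist"))
C=np.array([.5033,.1688])
R,_=tool(np.radians(20.77),0,1)
Q=(W-[*C,0])@R
q=Q[218:258,240:308].reshape(-1,3)
A=np.c_[q[:,:2],np.ones(len(q))];co,*_=np.linalg.lstsq(A,q[:,2],rcond=None);print("floor",co,np.std(A@co-q[:,2]))
# held robot-end rim
m=(Q[...,2]>.300)&(Q[...,2]<.318)&(Q[...,0]<-.03)&(Q[...,0]>-.09)
r=Q[m];print("held end",len(r),r.min(0),r.max(0),np.percentile(r[:,2],[10,50,90]))
# mid robot end
m=(Q[...,2]>.108)&(Q[...,2]<.120)&(Q[...,0]<0)&(Q[...,0]>-.09)&(abs(Q[...,1])<.06)
r=Q[m];print("mid end",len(r),r.min(0),r.max(0))
m=(Q[...,2]>.04)&(Q[...,2]<.066)&(Q[...,0]<0)&(Q[...,0]>-.09)&(abs(Q[...,1])<.06)
r=Q[m];print("low end",len(r),r.min(0),r.max(0))
for n in("scene","side"):
    V=np.load(f"pics/{n}9.npz")['W']
    print(n,"mid",fitrim(V,.105,.12,C))
    U=(V-[*C,0])@R;m=(U[...,2]>.296)&(U[...,2]<.32)&(abs(U[...,0])<.08)&(abs(U[...,1])<.06)
    u=U[m];print(n,"held",u.min(0),u.max(0));
    for a,b in((-.07,-.05),(.05,.07)):
        k=(u[:,0]>a)&(u[:,0]<b);print(a,b,np.percentile(u[k,2],98) if k.any() else None)
E
```

```text
** On entry to DLASCL parameter number  4 had an illegal value
 ** On entry to DLASCL parameter number  4 had an illegal valueTraceback (most recent call last):
  File "<stdin>", line 9, in <module>
    x, resids, rank, s = _umath_linalg.lstsq(a, b, rcond,
                         ~~~~~~~~~~~~~~~~~~~^^^^^^^^^^^^^
                                             signature=signature)
                                             ^^^^^^^^^^^^^^^^^^^^
    raise LinAlgError("SVD did not converge in Linear Least Squares")
numpy.linalg.LinAlgError: SVD did not converge in Linear Least Squares
```

```bash
python3 - <<'E'
from rig import *
from h import *
np.set_printoptions(precision=4,suppress=True)
W,z=wristW("pics/w9.npz",camera_params("wrist"))
C=np.array([.5033,.1688])
R,_=tool(np.radians(20.77),0,1)
Q=(W-[*C,0])@R
q=Q[218:258,250:302].reshape(-1,3);q=q[np.isfinite(q).all(1)]
med=np.median(q[:,2]);q=q[abs(q[:,2]-med)<.015]
A=np.c_[q[:,:2],np.ones(len(q))];co,*_=np.linalg.lstsq(A,q[:,2],rcond=None);print("floor",len(q),co,np.std(A@co-q[:,2]))
m=(Q[...,2]>.300)&(Q[...,2]<.318)&(Q[...,0]<-.03)&(Q[...,0]>-.09)
r=Q[m];print("held end",len(r),r.min(0),r.max(0),np.percentile(r[:,2],[10,50,90]))
m=(Q[...,2]>.108)&(Q[...,2]<.120)&(Q[...,0]<0)&(Q[...,0]>-.09)&(abs(Q[...,1])<.06)
r=Q[m];print("mid end",len(r),r.min(0),r.max(0))
m=(Q[...,2]>.04)&(Q[...,2]<.066)&(Q[...,0]<0)&(Q[...,0]>-.09)&(abs(Q[...,1])<.06)
r=Q[m];print("low end",len(r),r.min(0),r.max(0))
for n in("scene","side"):
    V=np.load(f"pics/{n}9.npz")['W']
    print(n,"mid",fitrim(V,.105,.12,C))
    U=(V-[*C,0])@R;m=(U[...,2]>.296)&(U[...,2]<.32)&(abs(U[...,0])<.08)&(abs(U[...,1])<.06)
    u=U[m];print(n,"held",u.min(0),u.max(0));
    for a,b in((-.07,-.05),(.05,.07)):
        k=(u[:,0]>a)&(u[:,0]<b);print(a,b,np.percentile(u[k,2],98) if k.any() else None)
E
```

```text
floor 2071 [-0.0033 -0.0029  0.2516] 0.0004908419192827017
held end 7817 [-0.0674 -0.0334  0.3   ] [-0.03    0.0332  0.3113] [0.3027 0.308  0.3098]
mid end 903 [-0.0661 -0.0333  0.108 ] [-0.0004  0.0328  0.1159]
low end 1848 [-0.0637 -0.0326  0.0423] [-0.      0.0333  0.0659]
scene mid (508, array([505.2, 170. ]), array([136.3,  69. ]), 20.46, array([105.6, 111.1, 116. ]))
scene held [-0.0622 -0.0472  0.296 ] [0.0688 0.0475 0.32  ]
-0.07 -0.05 0.3114621757608896
0.05 0.07 0.3116218790191038
side mid (299, array([503.3, 170.9]), array([130.6,  73.6]), 21.04, array([105.4, 108.9, 112. ]))
side held [-0.0648 -0.0362  0.2961] [0.0656 0.05   0.3198]
-0.07 -0.05 0.3078873249943671
0.05 0.07 0.30738495864809146
```

The held crate is level within 0.3° and its single lug points the right way. It sits about 1.3 mm towards the robot relative to the middle crate, well within the 4 mm play. I'll nudge that and lower it with a force guard.

```bash
python3 - <<'E'
from rig import *
from h import *
np.set_printoptions(precision=4,suppress=True)
y=np.radians(20.77);C=np.array([.5033,.1688])+.0013*np.array([np.cos(y),np.sin(y)])
t=18
Tt,p1=place(t,[*C,.182]);_,p2=place(t,[*C,.162])
move_l(p1,Tt,feed=.12)
print(sense()['time_s'],sense()['wrist_force'])
print(move_l(p2,Tt,feed=.03,until_force=3))
s=sense();print(s['time_s'],"rim est",.162+s['position'][2]-p2[2],s['finger_gap'],s['wrist_force'],s['ft_torque'])
for n in("scene","side"):
    im,d=camera(n)
    a,b=(290,110) if n=="scene" else(200,170)
    cv2.imwrite(f"pics/{n}10.png",cv2.resize(im[b:b+130,a:a+140,::-1],None,fx=4,fy=4,interpolation=cv2.INTER_CUBIC))
E
```

```text
25.1833 [ 0.4769 -0.4386 -3.2532]
True
25.7083 rim est 0.1670588858039894 0.06511528074830064 [-0.931   1.1782  2.6156] [ 0.0713  0.0129 -0.0378]
```

View pics/scene10.png

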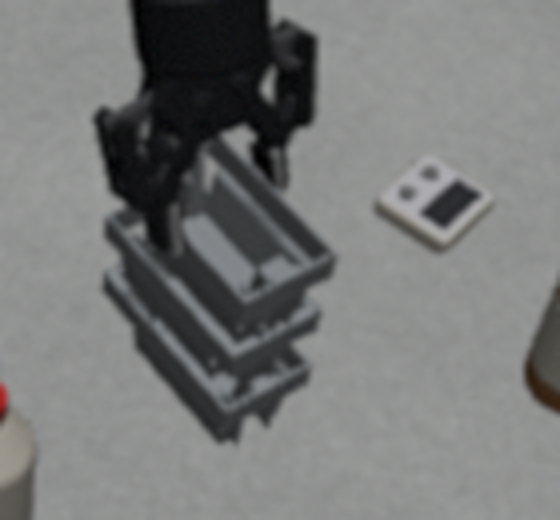

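View pics/side10.png

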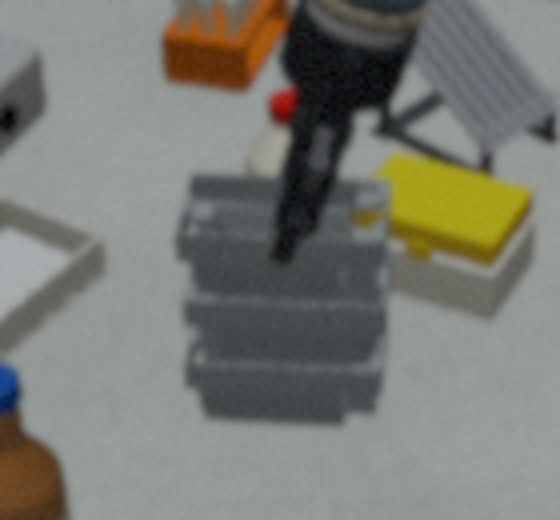

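Contact at rim height about 167 mm, against 166 expected. A light press to settle it, then release and back off along the tool axis.

```bash
python3 - <<'E'
from rig import *
from h import *
np.set_printoptions(precision=4,suppress=True)
s=sense();T=s['tcp_rot'];p=s['position']
print(move_l(p-[0,0,.0015],None,feed=.02,until_force=5))
s=sense();print(s['time_s'],s['position']-p,s['wrist_force'])
command_gripper(.085)
p=sense()['position']
move_l(p-.10*T[:,0],None,feed=.15)
R,Tv=tool(np.radians(20.77),0,1)
movep([.5035,.169,.32],Tv);sleep(.2)
s=sense();print(s['time_s'],s['position'],s['wrist_force'])
im,d=camera("wrist");np.savez("pics/w11.npz",p=im,d=d,pos=s['position'],rot=s['tcp_rot']);cv2.imwrite("pics/w11.png",im[:,:,::-1])
for n in("scene","side"):
    im,d=camera(n);c=camera_params(n)
    np.savez(f"pics/{n}11.npz",p=im,W=world(d,c["K"],c["rotation"],c["position"]))
    a,b=(290,110) if n=="scene" else(200,170)
    cv2.imwrite(f"pics/{n}11.png",cv2.resize(im[b:b+130,a:a+140,::-1],None,fx=4,fy=4,interpolation=cv2.INTER_CUBIC))
W,z=wristW("pics/w11.npz",camera_params("wrist"))
C=np.array([.5035,.169])
print(fitrim(W,.160,.176,C))
m=(W[...,2]>.163)&(W[...,2]<.172)&(np.hypot(W[...,0]-C[0],W[...,1]-C[1])<.09);q=W[m]
A=np.c_[q[:,:2]-C,np.ones(len(q))];print("rim plane",np.linalg.lstsq(A,q[:,2],rcond=None)[0])
for n in("scene","side"):
    V=np.load(f"pics/{n}11.npz")['W']
    for lo,hi in((.158,.172),(.105,.12),(.053,.068)):print(n,fitrim(V,lo,hi,C))
E
```

```text
False
26.0583 [0.0007 0.0006 0.    ] [-5.1958 -3.3331 15.6879]
27.9833 [0.5021 0.1683 0.319 ] [-0.3349 -0.8611 -0.0394]
(2203, array([504.7, 169.5]), array([130.2,  66.2]), 20.51, array([160.4, 165.9, 167.6]))
rim plane [-0.0018 -0.0008  0.1663]
scene (552, array([507.9, 171.5]), array([133.,  70.]), 19.43, array([158.9, 164.2, 168.5]))
scene (585, array([505.9, 169.9]), array([131.9,  68.8]), 21.36, array([106.4, 111.7, 118.9]))
scene (343, array([508.3, 171.9]), array([131.6,  68.1]), 20.77, array([53.7, 59.3, 65.5]))
side (323, array([505.9, 170.9]), array([130.6,  74.7]), 21.14, array([158.4, 161.9, 165.4]))
side (345, array([503.3, 172.2]), array([132.4,  70.9]), 23.89, array([105.7, 110.1, 118.3]))
side (309, array([499.6, 185.6]), array([130.9,  47.7]), 23.43, array([53.5, 57.6, 66.4]))
```

View pics/w11.png

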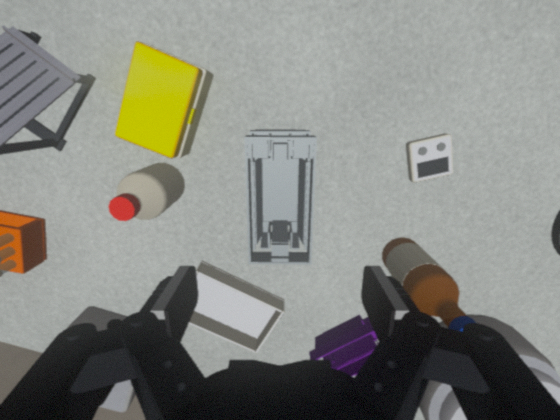

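View pics/scene11.png

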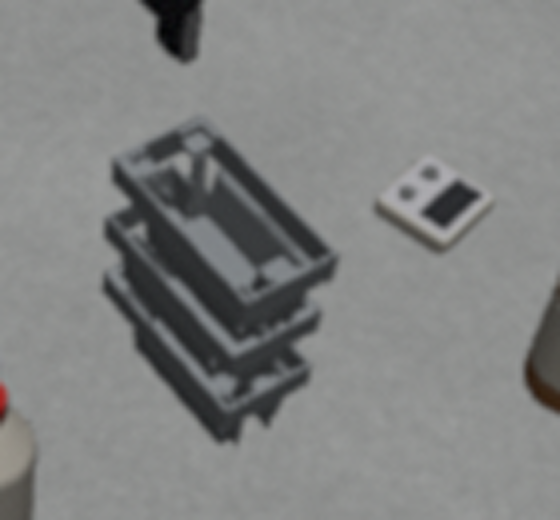

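View pics/side11.png

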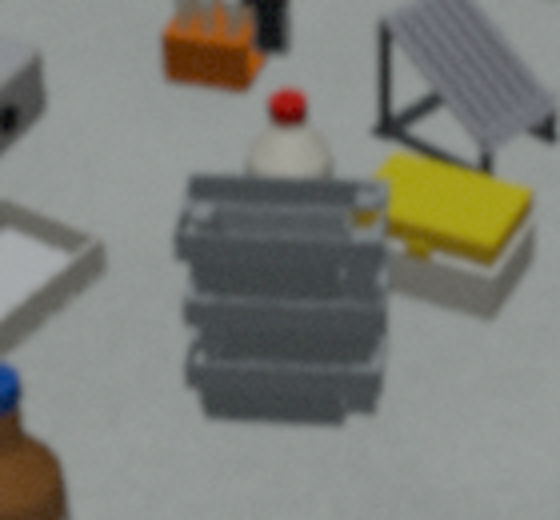

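Top rim is level at 166 mm as required, the stack is aligned and the robot is clear. Handing in.

```bash
python3 - <<'E'
from rig import *
sleep(.3);print(sense()['time_s'],sense()['wrist_force']);print(finish_job())
E
```

```text
28.4333 [-0.12063312 -0.0662766  -0.46041577]
the job is handed in; nothing more can be done
None
```

All three crates now stand in one level stack held on their lugs, and I handed the job in at 28.4 s of the 61 s allowed.

**Middle crate:** I lifted it out of the lower one, gave it a half turn and set it back. It made contact at the seated height, and its rim measured 113 mm (expected 113).

**Top crate:** I took it off the drainer along its own z axis and stacked it turned half a turn from the middle one. Its rim measured 166 mm (expected 166), level to about 0.1°, with its single lug pointing the same way as the lowest crate's.

**Checks that were less exact:**
- **Middle crate position:** it measured about 2 mm off the lowest crate's centre, within the 4 mm play on the lugs.
- **Top crate contact:** its first contact read 1 mm high, so I pressed down lightly. The wrist force reached about 16 N, more than the 5 N stop I had set.
- **Lowest crate:** the scene camera put it within 1.5 mm of its earlier position, which is about that camera's noise. The last side-camera fit of it was no use, because the other crates partly hid it.
- **Other things on the bench:** they looked undisturbed in the last pictures. I did not measure each one.

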